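Scrap the mis-bored rail

TASK

One of the three plywood rails lying side by side on the little plywood unit is scrap: its middle hole was bored off line and it is marked with red crosses. Without lifting it, slide it out past its neighbours and off the front edge so that it drops into the open scrap drawer and lies down there, not propped on the edge. Then push the drawer fully shut without slamming it; the two good rails and the other things on the bench stay where they are.

Things in the scene. Friction and masses are not known exactly. Their poses are not given: they have to be found in the camera images.
- unit: Fixed plywood bench-top unit, 290 wide (x), 330 deep (y), 78 high. Origin on the bench under the middle of the front edge of its flat top (surface z = 78, front edge y = 0). Its front looks along its own -y, roughly to the robot's right; +y runs back over the top, z up. The scrap drawer comes out of the front to -y. It may stand turned by some 11 degrees.
- drawer (a joint): How far the scrap drawer is pulled out, in m: 0 = fully shut (front flush with the unit's front), at most 0.27. It starts 0.235 to 0.26 open. It slides stiffly (about 2.5 N friction, and 8 N per m/s) and stays where it is left.
- drawer_in (a point): Middle of the drawer's inner floor, 14 mm above the bench; axes as the unit's. Inside, the drawer is 236 wide (x) and 280 long (y). Side walls 10 thick, their tops 36 above the inner floor; front board 15 thick, its face 155 to -y of this point, its top 64 above the bench.
- drawer_handle (a point): Middle of the steel wire pull on the drawer's front: a bar 8 thick, about 90 long (along x), 32 in front (-y) of the front board's face and 36 above the bench; axes as the unit's.
- rail_reject: Scrap rail of pale ply, 180 long (y) x 45 wide (x) x 18 thick, 100 g; three 20 mm holes, the middle one 12 off the centre line; red crosses on top. Origin: middle of its underside, z up. Tenon 12 long, 27 wide at its -y end, +y end square. Lies on the unit's top along the unit's y, tenon 5 to 25 over the front edge, in the left, middle or right of three places 56 apart.
- rail_good1: A good rail, same size and frame as the scrap rail, its three holes in line and no red mark. Lies beside it on the unit's top, about 11 mm of gap between rails.
- rail_good2: The other good rail, as rail_good1.
- offcut: Plywood offcut 22 x 45 x 18 already in the scrap drawer, against one side; origin at the middle of its underside. It may be hit by the rail and goes along with the drawer.
- tape: Roll of green tape lying flat on the bench in front of the drawer, 96 diameter, 25 high; origin at the middle of its underside. Not to be disturbed.
- jar: Amber glass jar with dark lid, 72 diameter, 100 high, upright on the bench behind the unit; origin at the middle of its underside. Not to be disturbed.
- router: Trim router standing on its black 90 x 90 base on the bench to the robot's left, behind the unit, 205 high, 1.6 kg; origin at the middle of its underside. Not to be disturbed.
There are look-alikes about, which are no part of the job. Leave any yellow look-alike of the rail_reject alone.

How it is judged:
By the outcome, as a careful person would: the job done as asked, in the order asked, and still so for the second after the job is handed in, with the robot touching nothing.
It also fails if it takes over 53 s, if anything falls off the work surface, if the arm or the gripper's body presses on something with over 40 N, if the wrist force passes 120 N, or if a joint passes its speed limit or range.

ROBOT

A 7-joint arm with a two-finger parallel gripper is mounted at the origin on the work surface. World frame = base frame: x ahead of the robot, y to its left, z up, the work surface at z = 0. Lengths are in mm, angles in rad, forces in N, time in s.
With the tool pointing down it reaches from about 400 to 875 mm from the base axis. Payload 19.3 kg.
Tool frame: the origin (TCP) lies at the very end of the fingers, on their centre line; the grasp point (between the pads) lies 19 mm behind it (grip_point_offset is the z of the grasp point in the tool frame, in mm); z points along the fingers, y is the line along which they close (so a half turn about z gives the same grasp; the last joint's range is limited). The gripper opens to 85 mm and grips with 20 to 120 N. Pads are 22 mm wide; open, the fingers measure 114 mm over their backs; the gripper's body (76 mm by 85 mm) begins 54 mm behind the grasp point. The pads swing forward as they close: fully open they stand 13 mm farther back than shut.
Start: joints at [-1.213, 0.521, -0.036, 1.599, 0.021, 1.021, -0.113], TCP at [259.311, 568.659, 231.291] pointing down, gripper open.
Joint ranges: [-2.91, 2.91], [-0.3, 2.13], [-1.5, 1.42], [0.17, 2.43], [-1.26, 4.41], [0.16, 1.93], [-2.52, 2.52]. Speed limits (rad/s): [1.89, 1.89, 2.39, 2.39, 3.01, 3.01, 3.01].

INTERFACE

Orientations are given as a 3x3 rotation matrix whose columns are the frame's x, y, z axes.
In Python, from workcell import movep, movel, goto_joints, open_gripper, clamp, wait, inverse_kinematics, read_state, camera, PlanningError, finish_job, grip_point_offset gives the robot as it stands. Calls block until the motion is done:
- movep(position, orientation): joint-space move of the TCP to a pose.
- movel(position, frame=None, max_speed=150, guard=None): straight line of the TCP; frame=None keeps the orientation; max_speed is the mean speed in mm/s. With guard (N) it stops when the force on the tool has changed by that much, and returns True; else False.
- goto_joints(angles): joint-space move.
- open_gripper() and clamp(): open the fingers fully, or close them until they stop; the grip force is fixed at half the most.
- wait(seconds).
- inverse_kinematics(position, orientation): joint angles nearest the present ones, or None.
- read_state(): the state.
- camera(name): name is "scene" or "side" or "wrist"; returns a dict with "image" (420x560x3 uint8, blue, green, red), "range_z" (420x560 float32, mm along the optical axis (not along the pixel's ray), 0 where there is no reading), "fx", "fy", "cx", "cy" (pixels), "cam_to_world" (4x4, takes a point from camera to world coordinates). Camera axes: x right, y up, looking along -z (the intrinsics and any distortion apply to the point x, -y, -z); pixel columns grow to the right and rows downward; lengths in mm; the calibration is good to about 2 mm. A picture is of the moment at which its call begins.
A pose or a line that the arm cannot do raises PlanningError and nothing moves.
- finish_job(): hands the job in; it is judged then, once.
The state is a dict: "time": time; "qpos": joint angles; "qvel": joint speeds; "joint_efforts": joint torques, N m; "eef_pos": TCP position; "tool_rot": TCP orientation; "ft_force": force on the tool from outside, world axes, zero at the start; "torque": the same for the moment, N m; "finger_gap": finger opening in mm; "gripper_force": force on a finger pad.
Only numpy, scipy, OpenCV 4.12 (cv2) and the standard library are available. Lean on these libraries where they do the work, as an engineer would, in place of code of your own. Each camera call takes 0.05 s, during which the arm holds its last target. There are 200 camera calls.

## Working session

There is one attempt and no reset: what is moved stays moved. The work goes in short steps, each a Python script; the robot and the scene stay as the last script left them, time stands still between calls to the robot, and variables do not carry over. Pictures are saved under pics/ and viewed, at most 10 in all, crops included, and the job is handed in when it is done.

```bash
ls; mkdir -p pics
cat > h.py <<'E'
import numpy as np, cv2
from workcell import *
def cloud(c):
    z=c["range_z"].astype(float); v,u=np.mgrid[0:z.shape[0],0:z.shape[1]]
    p=np.stack([(u-c["cx"])/c["fx"]*z,-(v-c["cy"])/c["fy"]*z,-z,np.ones_like(z)],-1)
    w=(p@np.array(c["cam_to_world"]).T)[...,:3]; w[z<=0]=np.nan
    return w
E
python3 - <<'E'
from h import *
for n in("scene","side"):
    c=camera(n); cv2.imwrite(f"pics/{n}0.png",c["image"]); np.savez(f"{n}0.npz",**c)
    print(n,[c[k] for k in c if k not in("image","range_z")])
print(read_state())
E
```

```text
pics
scene [477.9936265047753, 477.9936265047753, 283.567591553781, 203.3470335310044, array([[ 1.58092900e-01, -7.79803566e-01,  6.05733467e-01,
         1.42243501e+03],
       [ 9.87415599e-01,  1.27417258e-01, -9.36764547e-02,
        -1.47595137e+02],
       [-4.13166410e-03,  6.12920257e-01,  7.90133969e-01,
         1.23521350e+03],
       [ 0.00000000e+00,  0.00000000e+00,  0.00000000e+00,
         1.00000000e+00]])]
side [412.421749801863, 412.421749801863, 272.7758873810824, 206.35461745755475, array([[ 9.23386759e-01,  2.52908916e-01, -2.88780148e-01,
         1.98820123e+02],
       [-3.83821259e-01,  6.20385989e-01, -6.83960866e-01,
        -7.99674626e+02],
       [ 6.17535593e-03,  7.42400367e-01,  6.69928026e-01,
         8.51279454e+02],
       [ 0.00000000e+00,  0.00000000e+00,  0.00000000e+00,
         1.00000000e+00]])]
{'time': 0.1, 'qpos': array([-1.21319307,  0.52194893, -0.03631086,  1.5999256 ,  0.0212028 ,
        1.02109077, -0.11283144]), 'qvel': array([-0.00096944, -0.00083625,  0.00013413, -0.00093062,  0.00148711,
        0.00104319,  0.00053786]), 'joint_efforts': array([ 3.99704804e-03, -9.28476405e+01,  1.98473856e+00, -3.70531261e+01,
        1.82422798e-02,  5.44932933e-03, -3.13310329e-05]), 'eef_pos': array([259.21591028, 568.39601225, 230.79597581]), 'tool_rot': array([[-9.09856184e-01,  4.14923620e-01, -3.36919914e-04],
       [ 4.14923749e-01,  9.09855714e-01, -9.28415131e-04],
       [-7.86728581e-05, -9.84520322e-04, -9.99999512e-01]]), 'ft_force': array([ 0.43923644, -0.61652433, -0.61960261]), 'torque': array([ 0.01985535, -0.01123852, -0.00192834]), 'gripper_force': 0.0, 'finger_gap': 85.78008504297055}
```

View pics/scene0.png

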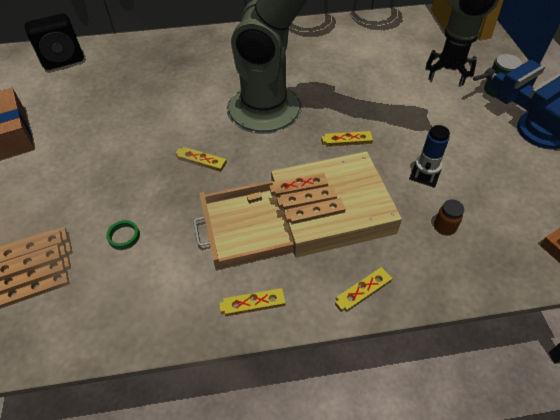

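View pics/side0.png

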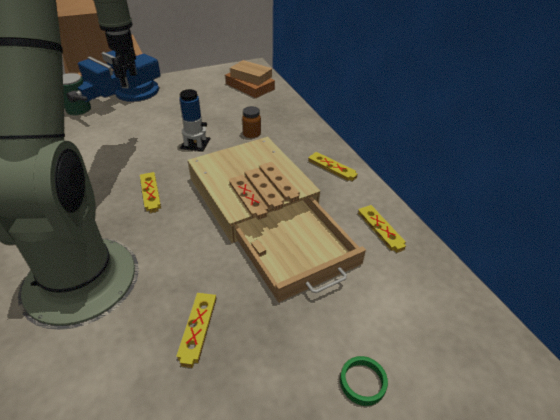

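The scene shows the scrap rail with red crosses at (302,184). It is the rail nearest the robot, in the -x place. The good rails are at (305,196) and (315,209), the drawer with its handle at (200,232), the offcut at (255,198), and the tape at (123,235). The side view agrees, and the yellow look-alikes lie elsewhere on the bench.

```bash
cat > m.py <<'E'
from h import *
def ld(n): return dict(np.load(n+"0.npz"))
for n in("scene","side"):
    c=ld(n); w=cloud(c); x,y,z=np.moveaxis(w,-1,0)
    roi=(x>300)&(x<900)&(y>-450)&(y<420)
    top=(roi&(abs(z-78)<7)).astype(np.uint8)
    unit=(roi&(z>70)&(z<104)).astype(np.uint8)
    k,l,s,ce=cv2.connectedComponentsWithStats(cv2.morphologyEx(unit,cv2.MORPH_OPEN,np.ones((3,3))))
    m=l==1+np.argmax(s[1:,4])
    P=w[m]; print(n,"unit rect",cv2.minAreaRect(P[:,:2].astype(np.float32)),np.median(P[:,2][abs(P[:,2]-78)<6]))
    # unit frame from the rect of top-level points only
    T=w[m&(top>0)]; r=cv2.minAreaRect(T[:,:2].astype(np.float32)); print(" top rect",r)
    rail=(roi&(z>88)&(z<104)&m).astype(np.uint8)
    k,l,s,ce=cv2.connectedComponentsWithStats(rail,connectivity=4)
    for i in range(1,k):
        if s[i,4]>60: Q=w[l==i]; print(" rail",s[i],cv2.minAreaRect(Q[:,:2].astype(np.float32)),np.median(Q[:,2]))
    b,g,rr=[c["image"][...,i].astype(int) for i in range(3)]
    red=(rr>150)&(g<80)&(b<80)&(z>85)&roi; Q=w[red]; print(" red",red.sum(),np.nanmedian(Q,0))
    np.save(n+"w.npy",w)
E
python3 m.py
```

```text
scene unit rect ((524.439697265625, 137.19244384765625), (297.3363037109375, 356.23626708984375), 5.704532146453857) 78.05526550311902
 top rect ((524.42919921875, 137.29696655273438), (297.3363037109375, 356.0261535644531), 5.704532146453857)
 rail [ 269  173   77   50 2129] ((530.0887451171875, 58.7195930480957), (166.6552276611328, 196.73837280273438), 6.910791397094727) 95.43678013249269
 red 73 [477.46108584  39.42098552  96.49894929]
side unit rect ((526.068603515625, 138.6390380859375), (292.262451171875, 360.308837890625), 5.977419853210449) 77.99497958681519
 top rect ((525.9559936523438, 139.71463012695312), (292.262451171875, 358.14593505859375), 5.977419853210449)
 rail [ 244  162   56   47 1260] ((559.4017944335938, 68.80260467529297), (105.34297943115234, 194.00852966308594), 5.4774250984191895) 95.52985175622456
 rail [228 175  40  42 671] ((477.9693298339844, 45.500389099121094), (48.17243576049805, 184.7976837158203), 5.0090651512146) 95.71487786483385
 red 56 [480.96162902  38.13848348  95.95366562]
```

```bash
cat > m2.py <<'E'
from h import *
a=np.deg2rad(5.8); R=np.array([[np.cos(a),-np.sin(a)],[np.sin(a),np.cos(a)]])
W={n:np.load(n+"w.npy") for n in("scene","side")}
for n,w in W.items():
    uv=(w[...,:2]-[525,137])@R; u,v,z=uv[...,0],uv[...,1],w[...,2]
    s=(abs(z-78)<4)&(abs(u)<170)&(abs(v)<220)
    for lo,hi in((-130,-110),(70,90),(110,130)):
        q=v[s&(u>lo)&(u<hi)]; print(n,"v ext at u",lo,np.percentile(q,[1,99]).round(1))
    for lo,hi in((-100,-60),(60,140)):
        q=u[s&(v>lo)&(v<hi)]; print(" u ext",np.percentile(q,[1,99]).round(1))
    h=(abs(z-96)<4)&(abs(u)<140)&(abs(v)<220)
    print(" rail hist u",[(k,int((h&(u>=k)&(u<k+5)).sum())) for k in range(-90,90,5)])
    hr=h&(u<-30)
    for lo,hi in((-72,-60),(-55,-45),(-42,-32)):
        q=v[hr&(u>lo)&(u<hi)]
        if len(q): print(" reject v ext",lo,np.percentile(q,[1,99]).round(1))
    d=(abs(z-64)<4)&(abs(u)<90)&(v<-300)&(v>-500); print(" drawer board top v",np.percentile(v[d],[2,98]).round(1),d.sum())
    hd=(abs(z-38)<6)&(abs(u)<90)&(v<-420)&(v>-500); print(" handle",hd.sum(),np.median(u[hd]),np.percentile(v[hd],[2,50,98]).round(1))
    o=(abs(z-32)<4)&(u<-60)&(u>-116)&(v<-190)&(v>-400); print(" offcut",np.percentile(u[o],[5,95]).round(),np.percentile(v[o],[5,95]).round(),o.sum())
    t=(abs(z-25)<5)&(v<-470)&(v>-800)&(abs(u)<250); print(" tape",np.median(u[t]),np.percentile(v[t],[2,98]).round(),t.sum())
    for nm,lo in(("jar",100),("router",205)):
        t=(abs(z-lo)<8)&(v>170)&(v<500)&(abs(u)<300);print(nm,np.nanmedian(u[t]),np.nanmedian(v[t]),t.sum())
E
python3 m2.py
```

```text
scene v ext at u -130 [-152.9  172.1]
scene v ext at u 70 [-152.5  173. ]
scene v ext at u 110 [-150.2  172.6]
 u ext [-144.8  145.8]
 u ext [-142.5  143.7]
 rail hist u [(-90, 1), (-85, 12), (-80, 58), (-75, 49), (-70, 64), (-65, 47), (-60, 54), (-55, 51), (-50, 49), (-45, 69), (-40, 61), (-35, 46), (-30, 10), (-25, 40), (-20, 67), (-15, 61), (-10, 66), (-5, 44), (0, 49), (5, 50), (10, 74), (15, 68), (20, 55), (25, 4), (30, 47), (35, 55), (40, 77), (45, 61), (50, 51), (55, 52), (60, 59), (65, 71), (70, 73), (75, 68), (80, 0), (85, 0)]
 reject v ext -72 [-175.2    0.8]
 reject v ext -55 [-175.9    1.1]
 reject v ext -42 [-163.4   -1.4]
 drawer board top v [-391.7 -377.4] 208
 handle 64 2.08635030912058 [-427.8 -423.8 -420.3]
 offcut [-115.  -82.] [-328. -203.] 100
 tape -59.46826833502114 [-690. -601.] 273
jar 152.39087453877642 334.0535472719526 401
router -53.533706276345285 362.75628057823644 228
side v ext at u -130 [-151.5  175.5]
side v ext at u 70 [-152.1  178.2]
side v ext at u 110 [-151.9  173.7]
 u ext [-143.3  145.4]
 u ext [-143.  143.]
 rail hist u [(-90, 0), (-85, 3), (-80, 55), (-75, 65), (-70, 68), (-65, 59), (-60, 61), (-55, 71), (-50, 62), (-45, 74), (-40, 67), (-35, 40), (-30, 1), (-25, 46), (-20, 71), (-15, 70), (-10, 51), (-5, 52), (0, 50), (5, 61), (10, 64), (15, 69), (20, 39), (25, 1), (30, 44), (35, 66), (40, 69), (45, 52), (50, 42), (55, 50), (60, 58), (65, 68), (70, 61), (75, 40), (80, 0), (85, 0)]
 reject v ext -72 [-175.1    1.6]
 reject v ext -55 [-175.8    3.3]
 reject v ext -42 [-164.4    1.1]
 drawer board top v [-391.5 -374.9] 405
 handle 114 -0.844548051669769 [-427.1 -423.7 -420.3]
 offcut [-104.  -73.] [-391. -202.] 147
 tape -66.64701335819313 [-690. -600.] 685
jar 139.32493390696897 336.6052430782113 238
router -58.18729670310308 356.99424964432967 143
```

```bash
cat >> h.py <<'E'
A=np.deg2rad(5.8); ca,sa=np.cos(A),np.sin(A)
RU=np.array([[ca,-sa,0],[sa,ca,0],[0,0,1]])
def W(u,v,z): return RU@np.array([u,v,z])+[525,137,0]
def O(t):
    t=np.deg2rad(t); y=np.array([1,0,0]); z=np.array([0,np.sin(t),-np.cos(t)])
    return RU@np.stack([np.cross(y,z),y,z],1)
def say(k): s=read_state(); print(k,round(s["time"],1),(RU.T@(s["eef_pos"]-[525,137,0])).round(1),s["ft_force"].round(1))
E
python3 - <<'E'
from h import *
for p,t in((W(-57,35,300),0),(W(-57,-160,84),0),(W(0,-470,150),25),(W(0,-465,24),25),(W(0,-195,24),25)):
    q=inverse_kinematics(p,O(t)); print(p.round(),None if q is None else np.round(q,2))
p=read_state()["eef_pos"]
movel([p[0],p[1],310],max_speed=120); clamp()
movep(W(-57,32,300),O(0)); say("above")
movel(W(-57,32,110),max_speed=150); c=camera("scene"); cv2.imwrite("pics/a.png",cv2.resize(c["image"][130:290,180:460],None,fx=2.5,fy=2.5))
print(movel(W(-57,32,84),max_speed=60,guard=12)); say("down")
E
```

```text
[465. 166. 300.] [-0.76  0.25  0.36  1.86 -0.1   1.05 -0.26]
[484. -28.  84.] [-0.3   0.56  0.32  2.09 -0.33  0.53  0.36]
[ 572. -331.  150.] [ 0.33  0.9   0.51  1.32 -0.69  1.42  1.09]
[ 572. -326.   24.] [ 0.46  1.    0.23  1.36 -0.57  1.17  1.05]
[545. -57.  24.] [ 0.25  0.8  -0.01  1.82 -0.6   0.76  0.83]
above 3.3 [-57.   33.4 299.9] [-0.2  0.2  0. ]
False
down 5.4 [-57.1  31.9  83.8] [ 0.9 -0.   1.1]
```

View pics/a.png

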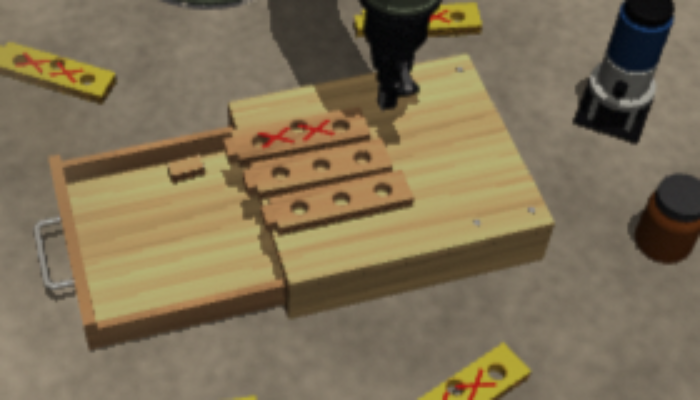

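The closed fingers are at (388,100), just behind the scrap rail's square end at (368,130), and in line with it. I'll push it now.

Run:
```python
from h import *
print(movel(W(-57,-50,84),max_speed=70,guard=15)); say("p1")
c=camera("side"); cv2.imwrite("pics/b1.png",c["image"])
print(movel(W(-57,-168,84),max_speed=70,guard=20)); say("p2")
wait(.3)
c=camera("side"); i1=c["image"][100:320,160:400]
c=camera("scene"); i2=c["image"][120:340,180:420]
cv2.imwrite("pics/b2.png",cv2.resize(np.hstack([i1,i2]),None,fx=1.65,fy=1.65))
```

```text
False
p1 6.7 [-57.  -49.7  83.9] [0.5 0.4 0.3]
False
p2 8.6 [ -56.9 -167.6   84. ] [-0.4  0.   0. ]
```

View pics/b2.png

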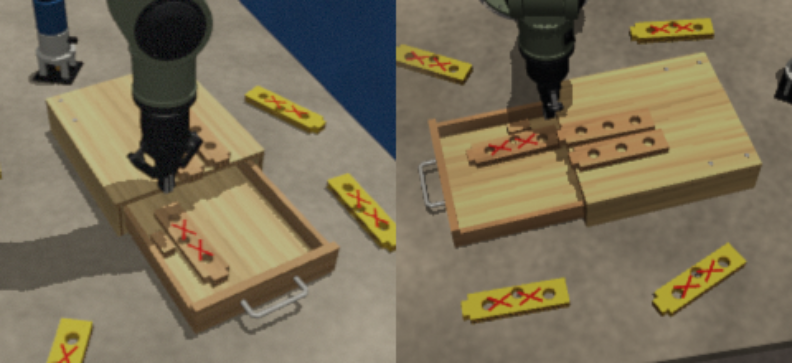

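The rail is in the drawer at (510,145) in the right half of the picture, and the good rails haven't moved. I'll raise the tool, check that the rail lies flat, and move in front of the handle.

```bash
cat > chk.py <<'E'
from h import *
def chk():
    c=camera("scene"); w=cloud(c); g=(w-[525,137,0])@RU; u,v,z=np.moveaxis(g,-1,0)
    b,gg,r=[c["image"][...,i].astype(int) for i in range(3)]
    m=(u>-118)&(u<10)&(v<-155)&(v>-375)&(z>24)&(z<75)
    for k in range(-370,-150,20):
        q=m&(v>=k)&(v<k+20)&(u>-90)
        if q.sum()>4: print(k,q.sum(),np.percentile(u[q],[5,95]).round(),np.percentile(z[q],[10,50,90]).round(1))
    h=(abs(z-96)<4)&(abs(u)<140)&(abs(v)<220); print("rails u",np.percentile(u[h],[1,99]).round(),"v",np.percentile(v[h],[1,99]).round())
    d=(abs(z-64)<4)&(abs(u)<90)&(v<-160)&(v>-500); print("board v",np.percentile(v[d],[2,98]).round(1) if d.any() else None)
    t=(abs(z-25)<5)&(v<-570)&(v>-800)&(abs(u)<250); print("tape",np.median(u[t]),np.percentile(v[t],[2,98]).round())
    return c
E
python3 - <<'E'
from chk import *
movel(W(-57,-160,210),max_speed=200)
movep(W(0,-475,200),O(25)); say("q")
c=chk(); cv2.imwrite("pics/c.png",cv2.resize(c["image"][130:300,180:420],None,fx=3,fy=3))
c=camera("side"); cv2.imwrite("pics/c2.png",cv2.resize(c["image"][130:320,180:400],None,fx=3,fy=3))
E
```

```text
q 11.0 [   1.  -473.1  199.9] [ 0.3  0.6 -0.2]
-350 11 [-60. -37.] [26.1 29.1 33.5]
-330 75 [-70. -27.] [28.2 32.6 35.4]
-310 77 [-72. -26.] [27.3 31.9 34.9]
-290 79 [-73. -26.] [27.4 31.9 35.8]
-270 86 [-72. -27.] [27.5 32.  35.6]
-250 82 [-86. -29.] [27.  31.6 35.4]
-230 99 [-86. -29.] [27.6 32.  35. ]
-210 91 [-86. -29.] [25.7 30.7 34.6]
-190 68 [-76. -30.] [27.6 32.  35.2]
-170 54 [-75. -30.] [27.3 31.6 35. ]
rails u [-23.  78.] v [-164.   18.]
board v [-391.7 -377.4]
tape -60.16005465943395 [-690. -600.]
```

View pics/c.png

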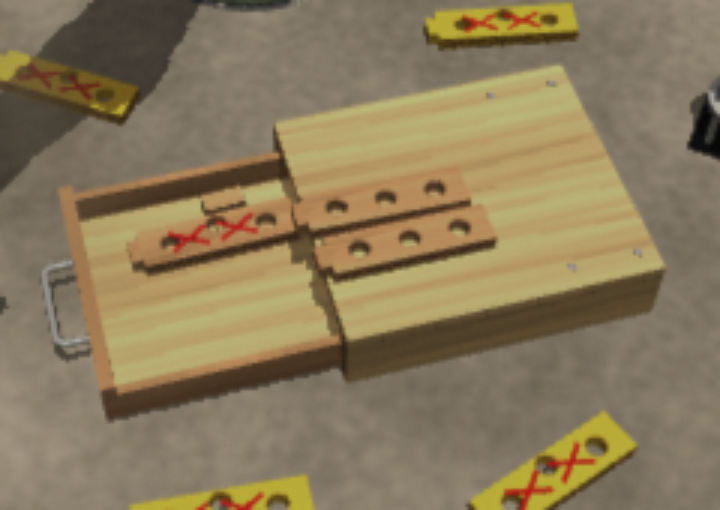

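The rail lies flat, with its top at z about 32 along its whole length ((130–300, 230) in the crop), and the good rails are in place. I'll shut the drawer with a gentle end phase.

Run:
```python
from chk import *
print(movel(W(0,-472,18),max_speed=120,guard=15)); say("d")
print(movel(W(0,-436,18),max_speed=60,guard=12)); say("touch")
print(movel(W(0,-215,18),max_speed=80,guard=18)); say("p")
print(movel(W(0,-184,18),max_speed=15,guard=12)); say("shut")
chk()
c=camera("side"); cv2.imwrite("pics/d.png",cv2.resize(c["image"][100:320,160:400],None,fx=2.5,fy=2.5))
```

```text
False
d 12.8 [ 3.000e-01 -4.723e+02  1.870e+01] [-0.9  0.5 -0.5]
False
touch 13.5 [  -0.  -436.3   18.1] [-0.9  0.1 -0.5]
False
p 16.4 [ 1.000e-01 -2.151e+02  1.800e+01] [-0.6 -2.3 -1.1]
True
shut 17.9 [-1.000e-01 -1.918e+02  1.770e+01] [ 0.1 -2.7 -0.6]
-230 6 [5. 9.] [58.3 64.1 71.1]
-210 27 [-26.   8.] [28.8 47.8 67.9]
-190 48 [-49.   6.] [35.7 39.6 42.5]
-170 9 [-49. -41.] [35.  37.5 41.1]
rails u [-24.  78.] v [-210.   17.]
board v [-217.  -199.7]
tape -57.768837485120514 [-690. -600.]
```

View pics/d.png

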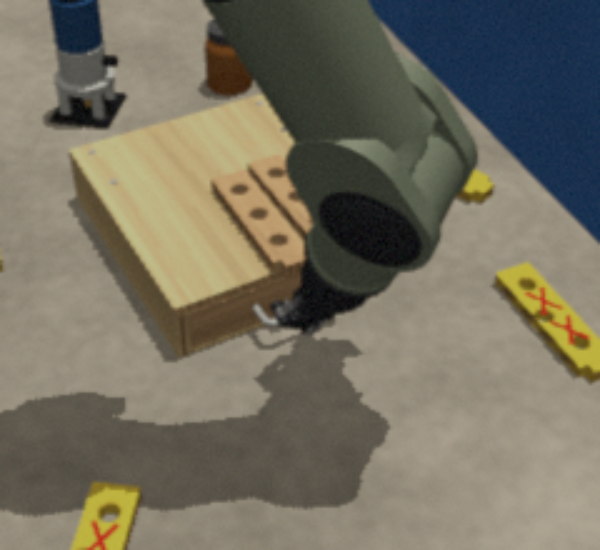

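The stop came at v = -191.8, against about -192 predicted for shut. The drawer front looks flush at (240,310). I'll make one gentle confirming push, then retreat and check.

Run:
```python
from chk import *
print(movel(W(0,-186,18),max_speed=8,guard=15)); say("again")
movel(W(0,-250,18),max_speed=80); movel(W(0,-300,250),max_speed=200)
wait(.3)
c=chk(); i2=c["image"][120:340,180:420]
w=cloud(c); g=(w-[525,137,0])@RU; u,v,z=np.moveaxis(g,-1,0)
hd=(abs(z-38)<6)&(abs(u)<40)&(v<-170)&(v>-260); print("handle",hd.sum(),np.median(v[hd]))
c=camera("side"); i1=c["image"][100:320,160:400]
cv2.imwrite("pics/e.png",cv2.resize(np.hstack([i1,i2]),None,fx=1.65,fy=1.65)); say("end")
```

```text
True
again 18.5 [  -0.4 -191.7   17.2] [ 1.1 -1.7 -0.4]
-190 47 [-48.   7.] [36.5 39.4 42. ]
-170 9 [-51. -42.] [35.  39.1 42.1]
rails u [-24.  78.] v [-162.   18.]
board v None
tape -62.071300865527284 [-691. -600.]
handle 53 -185.62959191956813
end 21.1 [  -0.  -299.9  249.8] [ 0.1 -0.4  0.5]
```

View pics/e.png

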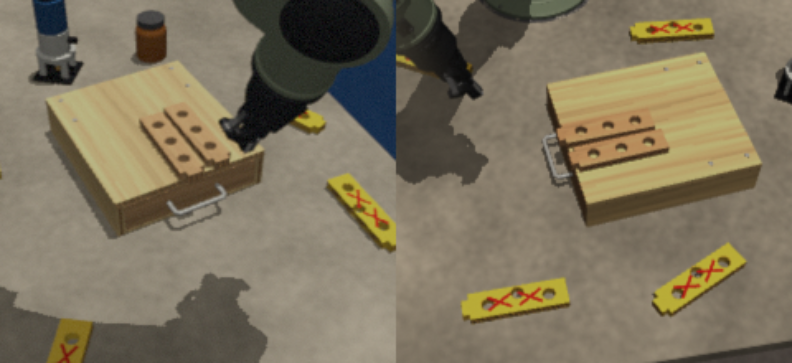

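The drawer front is flush at (195,195), with the handle about 33 mm in front of the unit's edge, as it should be when shut. The good rails and the tape haven't moved, and the arm is clear.

```bash
python3 -c "
from workcell import *
print(finish_job())"
```

```text
the job is handed in; nothing more can be done
None
```

The scrap rail was slid off the front edge and lay flat in the scrap drawer, the drawer was then pushed gently shut, nothing else was seen to move, and the job was handed in at about 21 s.

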